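Clamp a panel's edge strip home

TASK

The wooden edge strip on the little painted panel stands off on its dowels. Squeeze the quick clamp's yellow trigger, stroke after stroke, until the jaw has pushed the strip fully home and grips it snugly on the ratchet with the trigger let go (about 10 N, at least 5 N, and never more than 18 N or the soft edge is crushed); then press the red release tab and keep it down until the jaw has run all the way back open, and let go. Work the clamp only by its trigger and its tab, never pushing the jaw or the strip by hand, and leave the jar, the tape roll and the cup where they are.

Things in the scene. Friction and masses are not known exactly. Their poses are not given: they have to be found in the camera images.
- handle_mid (a point): centre of the clamp's fixed upright black handle, 135 mm above the table: 20 mm thick along the bar, 28 mm wide, from 98 to 162 mm up. Its x axis runs level along the clamp bar from the handle to the moving jaw; z is up. The trigger stands on the handle's +x side, the release tab on its -x side; above 98 mm there is nothing else. The clamp's board is fixed to the table
- trigger_face (a point): middle of the front (+x) face of the yellow trigger, 135 mm above the table: an upright bar 10 mm thick along the clamp bar, 26 mm wide, from 104 to 156 mm up. At rest this face is 48 mm ahead of handle_mid (58 mm ahead of the handle's back face), with a 28 mm open gap between handle and trigger. The trigger only slides straight to the handle, level
- trigger (a joint): travel of the trigger towards the handle, m: 0 at rest (spring), 0.028 against the handle. After 4 mm free play each 3 mm moves the jaw 3 mm and clicks one tooth; a full stroke is 6 to 7 teeth. Let go, it springs back and the jaw drops back to its last whole tooth. It takes 3 to 7 N with the jaw free, plus newton for newton the jaw's push: push on the strip = trigger force less about 6 N
- bar (a joint): how far the bar (8 mm wide, 80 mm up, running level under the handle) has drawn the moving jaw towards the fixed jaw, m: 0 fully open, 0.080 its stop. The ratchet has 3 mm teeth and holds it against a 2 N opening spring until the tab is pressed
- tab_top (a point): middle of the top of the red release tab, a 26 x 26 x 8 mm square plate, 62 mm behind the handle's centre, its top 114 mm above the table at rest
- tab (a joint): how far the release tab is pressed straight down, m: 0 up, 0.008 fully down (about 3 N). From 0.003 on the ratchet is free, provided the trigger is fully let go, and the jaw springs open (within 1 s); let up sooner, it catches on the next tooth. The tab bobs 2 mm with each click
- jaw: the moving jaw at the far end of the bar: black plate with a yellow head, 40 mm wide, 18 to 99 mm above the table, its origin is meaningless. Not to be pushed by the robot
- cushion: orange pad 44 x 24 mm on a spring plunger on the moving jaw, facing the strip; the spring gives 1.8 N per mm, so one tooth adds about 5 N once the strip is home. Not to be pushed by the robot; its origin is meaningless, see cushion_face
- cushion_face (a point): centre of the orange pad's face that meets the strip, 26 mm above the table
- edge: loose wooden edge strip 20 mm thick, 130 mm long, 20 mm high, sliding stiffly (about 4 N) on two dowels in line with the bar; its origin is meaningless, see strip_mid. Not to be pushed by the robot
- strip (a joint): gap between the strip and the panel, m: 0 fully home, 0.022 at most
- strip_mid (a point): centre of the strip's outer face (the face that the jaw pad meets), 26 mm above the table
- panel_edge (a point): middle of the edge of the fixed painted panel (80 x 130 x 20 mm) that the strip must meet: with the strip home, strip_mid is 20 mm further along the bar
- jar: yellow paint jar, 54 mm across, 75 mm tall, origin at its foot
- tape: paper tape roll lying flat, 84 mm across, 22 mm high, origin at its underside
- cup: white plastic cup, 68 mm across, 85 mm tall, origin at its foot

How it is judged (in metres and radians):
On the way, in this order (a step that is already met when the one before it is completed fails the run):
1. the strip is fully home (gap under 1.5 mm) and the jaw's pad grips it with at least 5 N on the ratchet, the trigger let go (value of joint strip below 0.0015 m and contact force between cushion and anything else above 5 N and value of joint trigger below 0.003 m), for 0.3 s.
2. the release tab is pressed and the jaw has run back fully open (value of joint tab above 0.0025 m and value of joint bar below 0.004 m and value of joint strip below 0.0015 m), for 0.05 s.
At the end, for the whole second after the job is handed in: the strip home (gap under 1.5 mm), the jaw fully open (within 4 mm), the trigger at rest (within 2 mm) and the tab up (within 1.5 mm) (value of joint each of strip, tab below 0.0015 m and value of joint bar below 0.004 m and value of joint trigger below 0.002 m); the robot touches nothing.
It fails at once if the jaw's pad is pressed with more than 18 N (contact force between cushion and anything else above 18 N).
It fails at once if the robot pushes the jaw (over 1.5 N) (contact force between any of the arm, the fingers and jaw above 1.5 N).
It fails at once if the robot pushes the strip (over 1.5 N) (contact force between any of the arm, the fingers and edge above 1.5 N).
It fails at once if the jar, the tape roll or the cup is moved more than 20 mm (distance of any of jar, tape, cup from where it was at the start of the episode above 0.02 m).
It also fails if it takes over 70 s, if anything falls off the work surface, if the arm or the gripper's body presses on something with over 40 N, if the wrist force passes 120 N, or if a joint passes its speed limit or range.

ROBOT

A 6-joint arm with a two-finger parallel gripper is mounted at the origin on the work surface. World frame = base frame: x ahead of the robot, y to its left, z up, the work surface at z = 0. Lengths are in m, angles in degrees, forces in N, time in s.
With the tool pointing down it reaches from about 0.3 to 0.75 m from the base axis. Payload 8.5 kg.
Tool frame: the origin (TCP) lies between the finger pads; the fingertips stand ahead of it and the grasp point (between the pads) lies 8 mm behind it (env.tcp_to_tips is the z of the fingertips in the tool frame, in m); z points along the fingers, x is the direction in which the jaws open and shut, and the axes are right-handed (so a half turn about z gives the same grasp; the last joint's range is limited). The gripper opens to 85 mm and grips with 20 to 120 N. Pads are 22 mm wide; open, the fingers measure 114 mm over their backs; the gripper's body (76 mm by 85 mm) begins 54 mm behind the grasp point. The pads swing forward as they close: fully open they stand 13 mm farther back than shut.
Start: joints at [54.987, 21.807, 74.336, -0, 83.858, -12.336], TCP at [0.212, 0.507, 0.242] pointing down, gripper open.
Joint ranges: [-178.18, 178.18], [-50.72, 133.34], [12.68, 142.11], [-81.47, 261.47], [9.98, 163.14], [-165.26, 165.26]. Speed limits (degrees/s): [136.94, 136.94, 180, 180, 180, 180].

INTERFACE

Orientations are given as a 3x3 rotation matrix whose columns are the frame's x, y, z axes.
In Python, from rig import observe, viewer, env gives the robot as it stands.
- The arm moves only by the tool jog_arm, never from a script. Its arguments are lists of equal length, an entry for each row: "dr": the turn, a rotation vector about the tool's x, y, z in rad, a list of three; "slide": the shift along the tool's x, y, z in m, a list of three; "gripper": the opening, from -1 (shut) to 1 (fully open), so that 0 is half open. In form: {"dr": [[rx, ry, rz], ...], "slide": [[dx, dy, dz], ...], "gripper": [gripper, ...]}. A call has exactly 10 rows; each row shifts and turns the commanded pose from where the row before left it, along the tool's axes as they then stand; what a row does not reach is not made up. A row lasts 1/10 s, in which the tool goes at most 50 mm and 8.59 degrees, less where a joint would pass 70% of its speed; a pose out of reach is approached as far as the arm can. A call is refused whole if a number of a shift passes 0.05 or a number of a turn 0.15, either way. A call with a gripper value outside its range is refused whole. The fingers move at their own pace and stop on an object; "force" is the grip in N (left out, the last holds). Time passes only in rows, so rows that do not move let the fingers close, or fill a call up. It gives the time, the measured TCP pose, the force and the opening at its end, in the units of the state.
- observe(): the state, without advancing time (a new reading comes with each control period).
- viewer.get_image(name): name is "side" or "top" or "wrist"; returns a dict with "pixels" (420x560x3 uint8, blue, green, red), "camera_matrix" (3x3 intrinsics, pixels), "R" (3x3) and "t" (3): a world point X has camera coordinates R X + t. Camera axes: x right, y down, z forward; pixel columns grow to the right and rows downward; lengths in m; the calibration is good to about 2 mm. A picture is of the moment at which its call begins. There is no depth.
- env.close_job(): hands the job in, once; it reports no verdict.
The state is a dict: "time_s": time; "q": joint angles; "qvel": joint speeds; "joint_efforts": joint torques, N m; "position": TCP position; "tool_rot": TCP orientation; "ft_force": force on the tool from outside, world axes, zero at the start; "wrist_torque": the same for the moment, N m; "grip_width": finger opening in m.
Only numpy, scipy, OpenCV 4.12 (cv2) and the standard library are available. Lean on these libraries where they do the work, as an engineer would, in place of code of your own. Each camera call takes 0.05 s, during which the arm holds its last target.

## Working session

There is one attempt and no reset: what is moved stays moved. The work goes in short steps, Python scripts to look and compute and a tool call to move; the robot and the scene stay as the last step left them, time stands still between calls to the robot, and variables do not carry over. Pictures are saved under pics/ and viewed, and the job is handed in when it is done.

Besides the shell and the picture viewer there is one more tool, called after "Emit:" by a JSON object that holds its "method" and its "body". jog_arm: Moves the arm, as the interface text tells. Its arguments: {"type":"object","properties":{"dr":{"type":"array","items":{"type":"array","items":{"type":"number"}}},"slide":{"type":"array","items":{"type":"array","items":{"type":"number"}}},"gripper":{"type":"array","items":{"type":"number"}},"force":{"type":"number"}},"required":["dr","slide","gripper"]}

```bash
mkdir -p pics; ls; cat > h.py <<'E'
import numpy as np,cv2
from rig import observe,viewer,env
def snap(n,f):
    d=viewer.get_image(n); cv2.imwrite('pics/%s.png'%f,d['pixels']); np.savez('pics/%s.npz'%f,**{k:np.array(d[k]) for k in d}); return d
def ray(d,u,v,z):
    K=np.array(d['camera_matrix']);R=np.array(d['R']);t=np.array(d['t'])
    c=-R.T@t; r=R.T@np.linalg.inv(K)@np.array([u,v,1.]); return c+r*(z-c[2])/r[2]
def proj(d,X):
    K=np.array(d['camera_matrix']);p=K@(np.array(d['R'])@np.array(X)+np.array(d['t'])); return p[:2]/p[2]
E
python3 - <<'E'
from h import *
for n in ('side','top','wrist'): 
    d=snap(n,n+'0'); print(n,-np.array(d['R']).T@np.array(d['t']))
s=observe();print(s['position'],s['tool_rot'],s['ft_force'],s['grip_width'],env.tcp_to_tips)
E
```

```text
pics
side [ 0.32681191 -0.47593629  0.60491143]
top [0.50442101 0.03545429 0.88516966]
wrist [0.13675375 0.53906038 0.37227215]
[0.2119246  0.50729511 0.24187283] [[ 3.85527218e-01  9.22696243e-01 -6.37938639e-04]
 [ 9.22695836e-01 -3.85527671e-01 -9.00145517e-04]
 [-1.07650388e-03 -2.41592729e-04 -9.99999391e-01]] [0.57573357 0.43135579 2.02792293] 0.08519239425015608 0.011
```

View pics/top0.png

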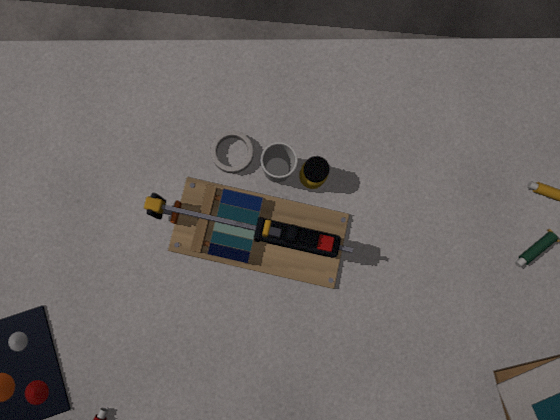

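View pics/side0.png

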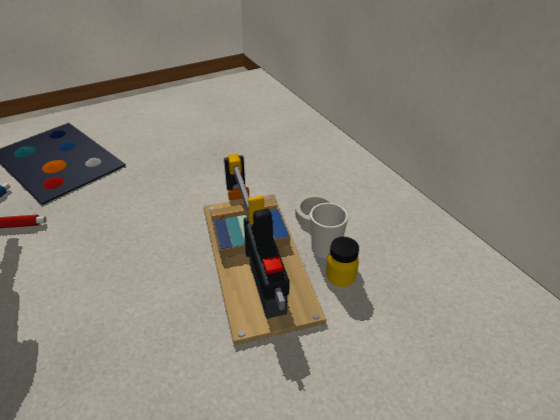

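View pics/wrist0.png

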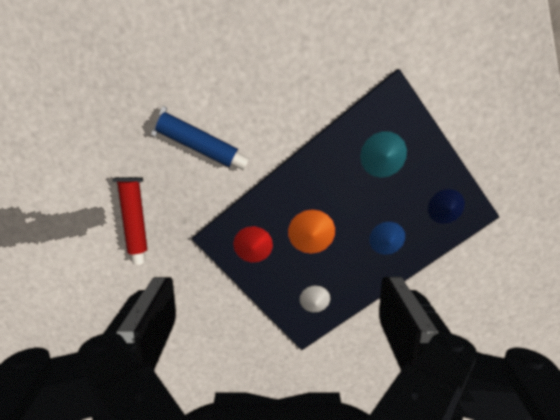

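Top view: the jaw is at (155,205), the yellow trigger at about (267,228), the red tab at (326,242), and the tape, cup and jar at (235,152), (279,162) and (315,172). Now I'll measure positions.

```bash
python3 - <<'E'
from h import *
for n in ('top0','side0'):
    d=np.load('pics/%s.npz'%n); im=d['pixels']; hsv=cv2.cvtColor(im,cv2.COLOR_BGR2HSV)
    print(n)
    for name,lo,hi in (('yel',(18,150,90),(32,255,255)),('red',(0,190,110),(6,255,255)),('org',(7,190,60),(16,255,255))):
        m=cv2.inRange(hsv,lo,hi); k,l,st,c=cv2.connectedComponentsWithStats(m)
        for i in range(1,k):
            if st[i,4]>15 and 140<c[i][0]<380 and c[i][1]<320: print(name,st[i],c[i].round(1), [ray(d,*c[i],z).round(4).tolist()[:2] for z in (.114,.156)])
    x0,y0=(140,130) if n=='top0' else (195,140)
    cv2.imwrite('pics/%s_z.png'%n,cv2.resize(im[y0:y0+165,x0:x0+225],None,fx=3.5,fy=3.5,interpolation=cv2.INTER_CUBIC))
E
```

```text
top0
yel [307 180   7   4  16] [309.4 181.9] [[0.647, -0.0572], [0.6392, -0.0521]]
yel [144 197  17  14 181] [152.3 203.5] [[0.613, 0.216], [0.6071, 0.2062]]
yel [262 220   8  15  80] [266.  227.1] [[0.5688, 0.0206], [0.5653, 0.0214]]
red [318 236  15  15 123] [326.3 243.2] [[0.5392, -0.083], [0.5373, -0.0765]]
org [175 201   4   6  18] [176.6 203.8] [[0.6119, 0.1744], [0.6061, 0.1668]]
org [171 212   5  11  31] [173.  217.3] [[0.5885, 0.1803], [0.5839, 0.1724]]
side0
yel [228 154  13  20 169] [233.9 161.9] [[0.601, 0.1844], [0.5775, 0.1279]]
yel [248 196  17  28 268] [255.  205.6] [[0.577, 0.0483], [0.5556, 0.0035]]
yel [327 255  31  32 693] [341.2 272. ] [[0.6185, -0.1455], [0.5936, -0.1737]]
red [263 258  20  14 199] [272.3 264.1] [[0.5387, -0.0831], [0.5206, -0.1167]]
org [228 189  14  11 122] [234.4 194.1] [[0.5598, 0.0939], [0.5399, 0.0452]]
```

View pics/top0_z.png

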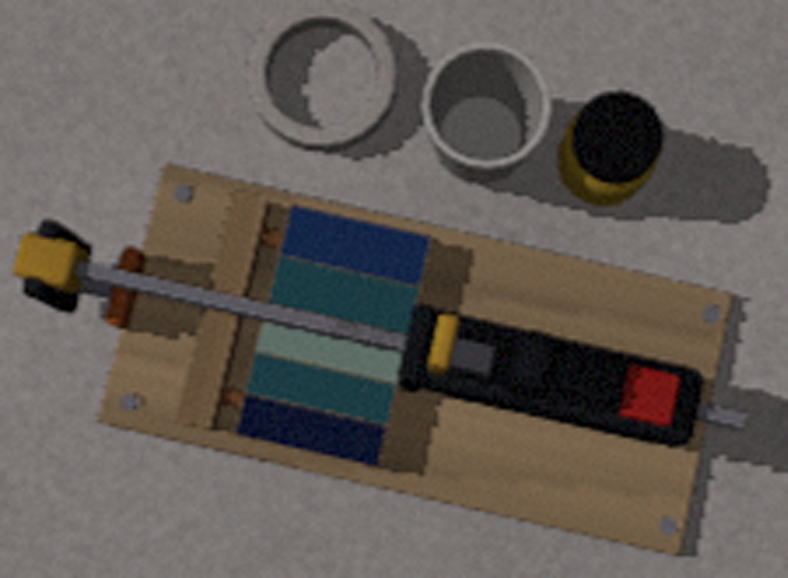

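View pics/side0_z.png

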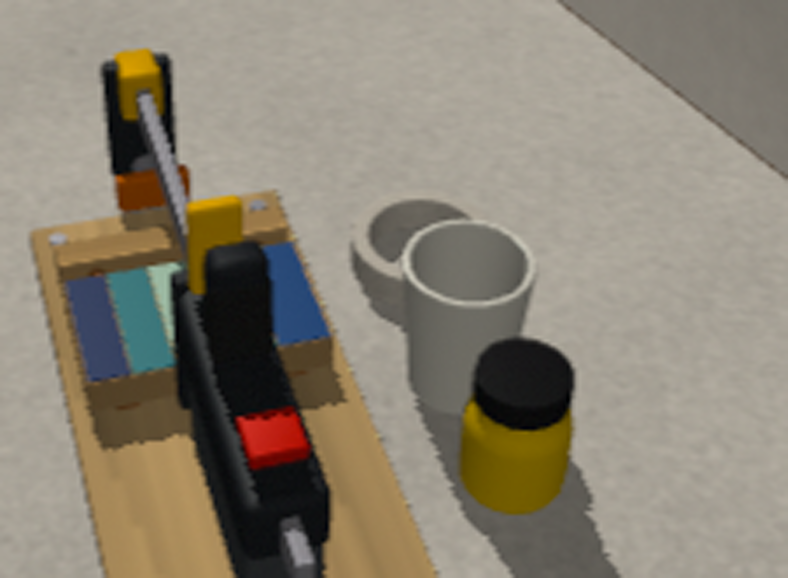

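```bash
python3 - <<'E'
from h import *
d=np.load('pics/top0.npz'); im=d['pixels']
Z=lambda x,y,z: ray(d,140+(x-1.25)/3.5,130+(y-1.25)/3.5,z)[:2]
a=Z(85,272,.08);b=Z(395,338,.08);c=Z(728,414,.08)
print('bar',a,b,c,(a-c)/np.linalg.norm(a-c))
a=Z(165,165,.008);b=Z(740,295,.008);print('board',(a-b)/np.linalg.norm(a-b))
tab=np.array([.5392,-.083])
u=np.array([.2425,.970]);
for n,p in (('trigtop',Z(442,343,.156)),('padface',Z(133,290,.038)),('stripin',Z(268,205,.036)),('stripin2',Z(219,428,.036)),('stripout',Z(235,190,.036)),('stripout2',Z(185,425,.036)),('panel',Z(292,206,.036)),('panel2',Z(238,430,.036)),('panelfar',Z(430,238,.036))):
    e=p-tab; print(n,p.round(4),'along',(e@u).round(4),'lat',(e@[-u[1],u[0]]).round(4))
E
python3 - <<'E'
import cv2
im=cv2.imread('pics/top0.png')
cv2.imwrite('pics/z2.png',cv2.resize(im[175:265,145:265],None,fx=6.5,fy=6.5,interpolation=cv2.INTER_CUBIC)*2)
E
```

```text
bar [0.61050934 0.20309134] [0.57365172 0.04417007] [ 0.53143779 -0.12645773] [0.23331652 0.97240084]
board [0.2382804 0.9711964]
trigtop [0.5644 0.0215] along 0.1075 lat 0.0009
padface [0.6058 0.1859] along 0.277 lat 0.0006
stripin [0.6517 0.1131] along 0.2175 lat -0.0616
stripin2 [0.5306 0.1398] along 0.214 lat 0.0623
stripout [0.6603 0.1311] along 0.237 lat -0.0656
stripout2 [0.5326 0.158 ] along 0.2321 lat 0.0648
panel [0.6509 0.1   ] along 0.2046 lat -0.064
panel2 [0.5294 0.1296] along 0.2039 lat 0.0611
panelfar [0.632  0.0247] along 0.127 lat -0.0639
```

View pics/z2.png

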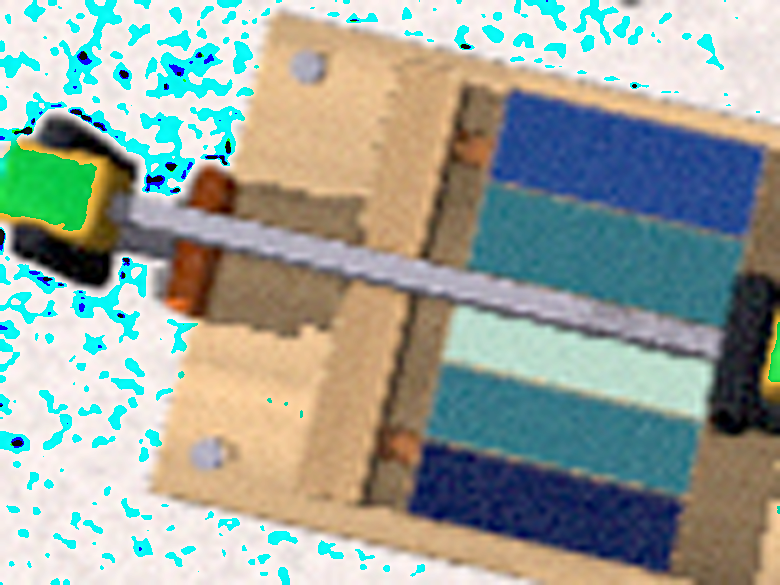

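Emit:
{"method": "jog_arm", "body": {"dr": [[0, 0, 0.1414], [0, 0, 0.1414], [0, 0, 0.1414], [0, 0, 0.1414], [0, 0, 0.1414], [0, 0, 0.1414], [0, 0, 0.1414], [0, 0, 0.1414], [0, 0, 0.1414], [0, 0, 0.1414]], "slide": [[0, 0, 0], [0, 0, 0], [0, 0, 0], [0, 0, 0], [0, 0, 0], [0, 0, 0], [0, 0, 0], [0, 0, 0], [0, 0, 0], [0, 0, 0]], "gripper": [-1, -1, -1, -1, -1, -1, -1, -1, -1, -1], "force": 40}}

```text
time_s: 1.15
position: [0.212, 0.5074, 0.242]
tool_rot: [[0.97, -0.242, -0.0], [-0.242, -0.97, -0.001], [-0.0, 0.001, -1.0]]
ft_force: [0.2, 0.0, -0.1]
grip_width: 0.0003
```

```bash
cat >> h.py <<'E'
u=np.array([.2365,.9716,0]);u/=np.linalg.norm(u)
tab=np.array([.5392,-.083,0])
def st(goal=None):
    s=observe();R=np.array(s['tool_rot']);p=np.array(s['position']);e=p-tab
    print('t',round(s['time_s'],2),'p',p.round(4),'along',(e@u).round(4),'lat',(e@[-u[1],u[0],0]).round(4),'z',p[2].round(4),'F.u',(np.array(s['ft_force'])@u).round(2),'F',np.array(s['ft_force']).round(2),'w',round(s['grip_width'],4))
    if goal is not None: print('tool slide to goal',(R.T@(np.array(goal)-p)).round(4),'y.u',R[:,1]@u, 'yaw err',np.degrees(np.arctan2(*( [R[:,1]@[-u[1],u[0],0], -R[:,1]@u]))).round(2))
    return s
def G(along,z,lat=0): return tab+u*along+np.array([-u[1],u[0],0])*lat+[0,0,z]
E
python3 - <<'E'
from h import *
s=st(G(.142,.242)); print(s['tool_rot'],s['q'])
E
```

```text
t 1.15 p [0.212  0.5074 0.242 ] along 0.4962 lat 0.4576 z 0.242 F.u 0.07 F [ 0.21  0.03 -0.05] w 0.0003
tool slide to goal [4.597e-01 3.514e-01 1.000e-04] y.u -0.9999812009059798 yaw err 0.35
[[ 9.70169436e-01 -2.42427531e-01 -3.96372371e-04]
 [-2.42427729e-01 -9.70169303e-01 -5.65328585e-04]
 [-2.47497094e-04  6.44556169e-04 -9.99999762e-01]] [5.49848151e+01 2.18229141e+01 7.43594383e+01 1.42393842e-05
 8.38572069e+01 6.90146807e+01]
```

Emit:
{"method": "jog_arm", "body": {"dr": [[0, 0, 0], [0, 0, 0], [0, 0, 0], [0, 0, 0], [0, 0, 0], [0, 0, 0], [0, 0, 0], [0, 0, 0], [0, 0, 0], [0, 0, 0]], "slide": [[0.023, 0.0176, 0], [0.023, 0.0176, 0], [0.023, 0.0176, 0], [0.023, 0.0176, 0], [0.023, 0.0176, 0], [0.023, 0.0176, 0], [0.023, 0.0176, 0], [0.023, 0.0176, 0], [0.023, 0.0176, 0], [0.023, 0.0176, 0]], "gripper": [-1, -1, -1, -1, -1, -1, -1, -1, -1, -1]}}

```text
time_s: 2.15
position: [0.3944, 0.281, 0.2422]
tool_rot: [[0.972, -0.237, -0.0], [-0.237, -0.972, -0.0], [-0.0, 0.0, -1.0]]
ft_force: [0.4, 0.1, 0.1]
grip_width: 0.0003
```

Emit:
{"method": "jog_arm", "body": {"dr": [[0, 0, 0], [0, 0, 0], [0, 0, 0], [0, 0, 0], [0, 0, 0], [0, 0, 0], [0, 0, 0], [0, 0, 0], [0, 0, 0], [0, 0, 0]], "slide": [[0.023, 0.0176, 0], [0.023, 0.0176, 0], [0.023, 0.0176, 0], [0.023, 0.0176, 0], [0.023, 0.0176, 0], [0.023, 0.0176, 0], [0.023, 0.0176, 0], [0.023, 0.0176, 0], [0.023, 0.0176, 0], [0.023, 0.0176, 0]], "gripper": [-1, -1, -1, -1, -1, -1, -1, -1, -1, -1]}}

```text
time_s: 3.15
position: [0.5762, 0.0556, 0.2421]
tool_rot: [[0.972, -0.237, -0.001], [-0.237, -0.972, 0.0], [-0.001, 0.0, -1.0]]
ft_force: [0.2, -0.4, 0.2]
grip_width: -0.0003
```

```bash
python3 - <<'E'
from h import *
s=st(G(.142,.242)); print(s['q']); snap('wrist','w1');snap('top','t1')
E
```

```text
t 3.15 p [0.5762 0.0556 0.2421] along 0.1434 lat -0.0031 z 0.2421 F.u -0.34 F [ 0.2  -0.4   0.18] w -0.0003
tool slide to goal [-0.0031  0.0014  0.0001] y.u -0.9999999499977744 yaw err 0.02
[-6.20559917e+00  2.47605344e+01  6.95828772e+01  1.90836526e-03
  8.56949207e+01  7.49259352e+00]
```

View pics/w1.png

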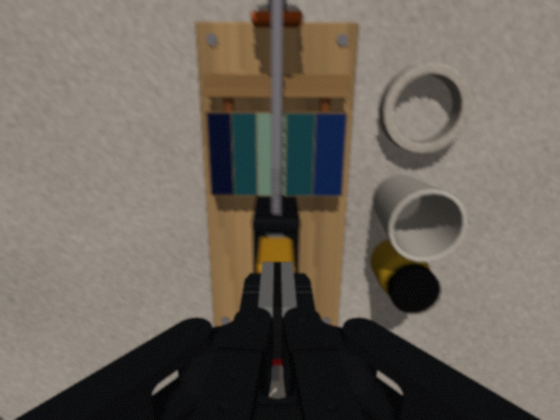

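View pics/t1.png

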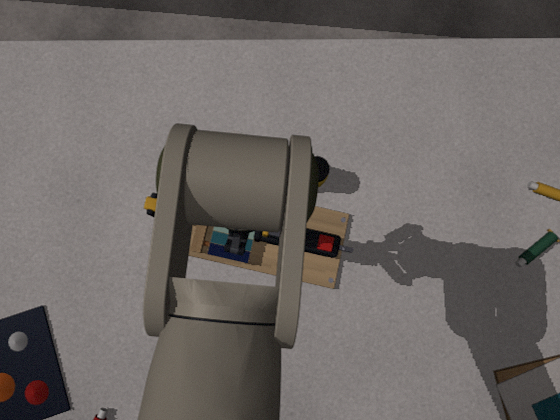

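The wrist view shows the bar vertical at column ~277, the trigger top at (275,240), the strip at rows ~75-97, the panel starting at row 113 and the pad at row ~15. I'll refine from those.

```bash
python3 - <<'E'
from h import *
d=np.load('pics/w1.npz'); im=d['pixels']
cv2.imwrite('pics/w1z.png',cv2.resize(im[0:290,190:370],None,fx=2,fy=2,interpolation=cv2.INTER_CUBIC))
for n,a,b,z in (('trig top front',275,236,.156),('strip inner top',250,96,.036),('strip outer top',250,75,.036),('panel',250,113,.036),('panel far',230,195,.036),('pad face top',277,25,.038),('pad face bot',277,25,.014),('jawtabend',277,360,.114)):
    e=ray(d,a,b,z)-tab; print(n,(e@u).round(4),(e@[-u[1],u[0],0]).round(4))
E
```

```text
trig top front 0.1336 -0.0018
strip inner top 0.219 0.0212
strip outer top 0.2367 0.0207
panel 0.2042 0.0215
panel far 0.1263 0.0431
pad face top 0.2761 -0.0031
pad face bot 0.2798 -0.0031
jawtabend -0.0036 -0.0029
```

View pics/w1z.png

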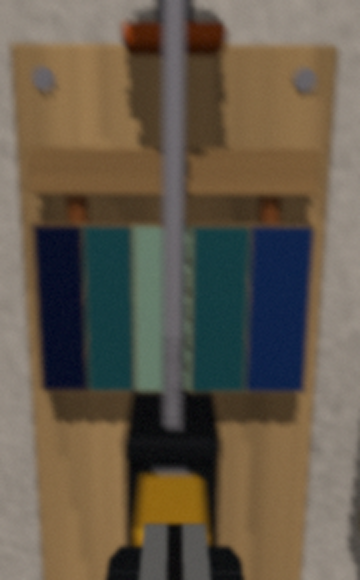

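Emit:
{"method": "jog_arm", "body": {"dr": [[0, 0, 0], [0, 0, 0], [0, 0, 0], [0, 0, 0], [0, 0, 0], [0, 0, 0], [0, 0, 0], [0, 0, 0], [0, 0, 0], [0, 0, 0]], "slide": [[-0.001, 0, 0.0127], [0, 0, 0.0127], [0, 0, 0.0127], [0, 0, 0.0127], [0, 0, 0.0127], [0, 0, 0.0127], [0, 0, 0.0127], [0, 0, 0.0127], [0, 0, 0.0127], [0, 0, 0]], "gripper": [-1, -1, -1, -1, -1, -1, -1, -1, -1, -1]}}

```text
time_s: 4.25
position: [0.5734, 0.0575, 0.1265]
tool_rot: [[0.972, -0.236, -0.004], [-0.236, -0.972, 0.001], [-0.004, 0.0, -1.0]]
ft_force: [-0.5, -0.3, 0.5]
grip_width: 0.0
```

Emit:
{"method": "jog_arm", "body": {"dr": [[0, 0, 0], [0, 0, 0], [0, 0, 0], [0, 0, 0], [0, 0, 0], [0, 0, 0], [0, 0, 0], [0, 0, 0], [0, 0, 0], [0, 0, 0]], "slide": [[0, 0.002, 0], [0, 0.002, 0], [0, 0.002, 0], [0, 0.002, 0], [0, 0.002, 0], [0, 0.002, 0], [0, 0.002, 0], [0, 0, 0], [0, 0, 0], [0, 0, 0]], "gripper": [-1, -1, -1, -1, -1, -1, -1, -1, -1, -1]}}

```text
time_s: 5.25
position: [0.5713, 0.0433, 0.128]
tool_rot: [[0.972, -0.237, -0.0], [-0.237, -0.972, 0.0], [-0.0, -0.0, -1.0]]
ft_force: [-0.4, -0.3, 0.3]
grip_width: 0.0003
```

```bash
python3 - <<'E'
from h import *
s=st(G(.12,.128,-.002)); snap('side','s2');d=snap('wrist','w2')
E
```

```text
t 5.25 p [0.5713 0.0433 0.128 ] along 0.1303 lat -0.0014 z 0.128 F.u -0.38 F [-0.39 -0.29  0.32] w 0.0003
tool slide to goal [0.0006 0.0103 0.    ] y.u -0.999999981665643 yaw err 0.01
```

View pics/s2.png

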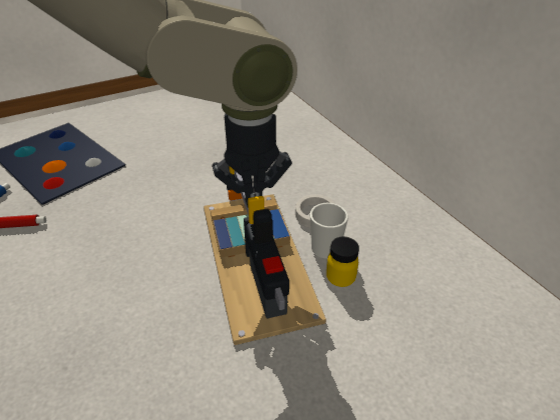

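View pics/w2.png

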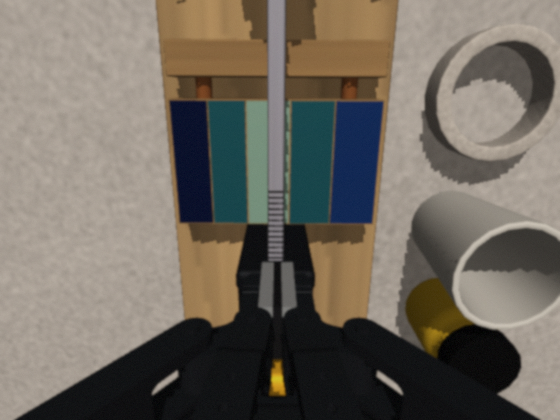

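Emit:
{"method": "jog_arm", "body": {"dr": [[0, 0, 0], [0, 0, 0], [0, 0, 0], [0, 0, 0], [0, 0, 0], [0, 0, 0], [0, 0, 0], [0, 0, 0], [0, 0, 0], [0, 0, 0]], "slide": [[0, 0.0014, 0], [0, 0.0014, 0], [0, 0.0014, 0], [0, 0.0014, 0], [0, 0.0014, 0], [0, 0.0014, 0], [0, 0.0014, 0], [0, 0, 0], [0, 0, 0], [0, 0, 0]], "gripper": [-1, -1, -1, -1, -1, -1, -1, -1, -1, -1]}}

```text
time_s: 6.35
position: [0.5691, 0.0337, 0.1282]
tool_rot: [[0.972, -0.237, 0.0], [-0.237, -0.972, -0.0], [0.0, -0.0, -1.0]]
ft_force: [0.0, 1.4, 3.5]
grip_width: -0.0001
```

```bash
python3 - <<'E'
from h import *
s=st(G(.12,.128,-.002))
E
```

```text
t 6.35 p [0.5691 0.0337 0.1282] along 0.1205 lat -0.0014 z 0.1282 F.u 1.41 F [0.05 1.44 3.51] w -0.0001
tool slide to goal [0.0006 0.0005 0.0002] y.u -0.9999999892816243 yaw err 0.01
```

Contact shows mostly upward force, so something is probably riding on the trigger's top edge. I'll back off, raise the tool and retry.

Emit:
{"method": "jog_arm", "body": {"dr": [[0, 0, 0], [0, 0, 0], [0, 0, 0], [0, 0, 0], [0, 0, 0], [0, 0, 0], [0, 0, 0], [0, 0, 0], [0, 0, 0], [0, 0, 0]], "slide": [[0, -0.004, 0], [0, -0.004, 0], [0, 0, -0.006], [0, 0, -0.006], [0, 0.002, 0], [0, 0.002, 0], [0, 0.002, 0], [0, 0.002, 0], [0, 0, 0], [0, 0, 0]], "gripper": [-1, -1, -1, -1, -1, -1, -1, -1, -1, -1]}}

```text
time_s: 7.35
position: [0.569, 0.0337, 0.14]
tool_rot: [[0.972, -0.237, -0.0], [-0.237, -0.972, 0.0], [-0.0, -0.0, -1.0]]
ft_force: [0.7, 1.2, 1.1]
grip_width: 0.0002
```

```bash
python3 - <<'E'
from h import *
s=st(G(.12,.14,-.002)); d=snap('side','s3'); cv2.imwrite('pics/s3z.png',cv2.resize(d['pixels'][110:300,190:330],None,fx=3.1,fy=3.1,interpolation=cv2.INTER_CUBIC))
E
```

```text
t 7.35 p [0.569  0.0337 0.14  ] along 0.1204 lat -0.0013 z 0.14 F.u 1.28 F [0.7  1.15 1.11] w 0.0002
tool slide to goal [ 0.0007  0.0004 -0.    ] y.u -0.9999999357916943 yaw err 0.02
```

View pics/s3z.png

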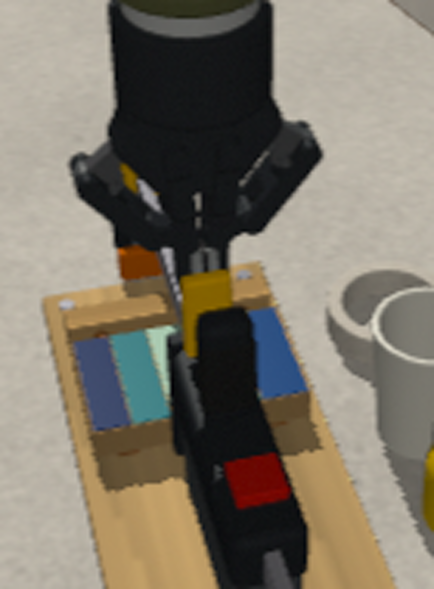

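Emit:
{"method": "jog_arm", "body": {"dr": [[0, 0, 0], [0, 0, 0], [0, 0, 0], [0, 0, 0], [0, 0, 0], [0, 0, 0], [0, 0, 0], [0, 0, 0], [0, 0, 0], [0, 0, 0]], "slide": [[0, 0.001, 0], [0, 0.001, 0], [0, 0.001, 0], [0, 0.001, 0], [0, 0, 0], [0, 0, 0], [0, 0, 0], [0, 0, 0], [0, 0, 0], [0, 0, 0]], "gripper": [-1, -1, -1, -1, -1, -1, -1, -1, -1, -1]}}

```text
time_s: 8.4
position: [0.5681, 0.0299, 0.14]
tool_rot: [[0.972, -0.237, -0.0], [-0.237, -0.972, 0.0], [-0.0, -0.0, -1.0]]
ft_force: [0.5, 4.3, 0.2]
grip_width: 0.0001
```

```bash
python3 - <<'E'
from h import *
s=st(G(.12,.14,-.002))
for i in range(5): st()
E
```

```text
t 8.4 p [0.5681 0.0299 0.14  ] along 0.1165 lat -0.0013 z 0.14 F.u 4.32 F [0.53 4.32 0.23] w 0.0001
tool slide to goal [ 0.0007 -0.0035 -0.    ] y.u -0.9999999723165298 yaw err 0.01
t 8.4 p [0.5681 0.0299 0.14  ] along 0.1165 lat -0.0013 z 0.14 F.u 4.32 F [0.53 4.32 0.23] w 0.0001
t 8.4 p [0.5681 0.0299 0.14  ] along 0.1165 lat -0.0013 z 0.14 F.u 4.32 F [0.53 4.32 0.23] w 0.0001
t 8.4 p [0.5681 0.0299 0.14  ] along 0.1165 lat -0.0013 z 0.14 F.u 4.32 F [0.53 4.32 0.23] w 0.0001
t 8.4 p [0.5681 0.0299 0.14  ] along 0.1165 lat -0.0013 z 0.14 F.u 4.32 F [0.53 4.32 0.23] w 0.0001
t 8.4 p [0.5681 0.0299 0.14  ] along 0.1165 lat -0.0013 z 0.14 F.u 4.32 F [0.53 4.32 0.23] w 0.0001
```

Emit:
{"method": "jog_arm", "body": {"dr": [[0, 0, 0], [0, 0, 0], [0, 0, 0], [0, 0, 0], [0, 0, 0], [0, 0, 0], [0, 0, 0], [0, 0, 0], [0, 0, 0], [0, 0, 0]], "slide": [[0, 0.0022, 0], [0, 0.0022, 0], [0, 0.0022, 0], [0, 0.0022, 0], [0, 0.0022, 0], [0, 0.0022, 0], [0, 0.0022, 0], [0, 0.0022, 0], [0, 0.0022, 0], [0, 0, 0]], "gripper": [-1, -1, -1, -1, -1, -1, -1, -1, -1, -1]}}

```text
time_s: 9.4
position: [0.5634, 0.0111, 0.14]
tool_rot: [[0.972, -0.237, 0.0], [-0.237, -0.972, 0.001], [-0.0, -0.001, -1.0]]
ft_force: [0.4, 7.9, 0.4]
grip_width: 0.0002
```

```bash
python3 - <<'E'
from h import *
s=st(G(.1265,.14,-.001));snap('wrist','w4')
E
```

```text
t 9.4 p [0.5634 0.0111 0.14  ] along 0.0972 lat -0.0013 z 0.14 F.u 7.79 F [0.39 7.92 0.43] w 0.0002
tool slide to goal [-0.0003 -0.0293  0.0001] y.u -0.9999990756728813 yaw err 0.01
```

View pics/w4.png

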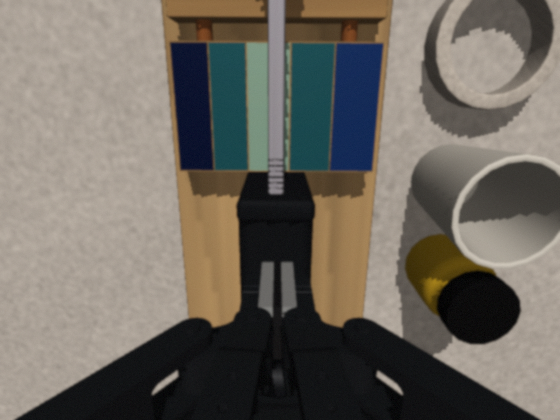

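Emit:
{"method": "jog_arm", "body": {"dr": [[0, 0, 0], [0, 0, 0], [0, 0, 0], [0, 0, 0], [0, 0, 0], [0, 0, 0], [0, 0, 0], [0, 0, 0], [0, 0, 0], [0, 0, 0]], "slide": [[0, -0.007, 0], [0, -0.007, 0], [0, -0.007, 0], [0, -0.007, 0], [0, 0, 0], [0, 0, 0], [0, 0, 0], [0, 0, 0], [0, 0, 0], [0, 0, 0]], "gripper": [-1, -1, -1, -1, -1, -1, -1, -1, -1, -1]}}

```text
time_s: 10.45
position: [0.57, 0.0376, 0.14]
tool_rot: [[0.972, -0.237, -0.0], [-0.237, -0.972, -0.0], [-0.0, 0.0, -1.0]]
ft_force: [-0.4, 0.5, 0.1]
grip_width: -0.0002
```

```bash
python3 - <<'E'
from h import *
s=st(G(.1265,.14,-.001));a=snap('side','s5');b=snap('top','t5')
x=cv2.resize(a['pixels'][130:300,190:330],None,fx=3,fy=3,interpolation=cv2.INTER_CUBIC)
y=cv2.resize(b['pixels'][170:270,140:260],None,fx=3,fy=3,interpolation=cv2.INTER_CUBIC)
o=np.zeros((510,790,3),np.uint8);o[:510,:420]=x;o[:300,425:785]=y;cv2.imwrite('pics/c5.png',o)
E
```

```text
t 10.45 p [0.57   0.0376 0.14  ] along 0.1245 lat -0.0014 z 0.14 F.u 0.42 F [-0.39  0.52  0.15] w -0.0002
tool slide to goal [-0.0004 -0.002   0.    ] y.u -0.9999998958348089 yaw err 0.03
```

View pics/c5.png

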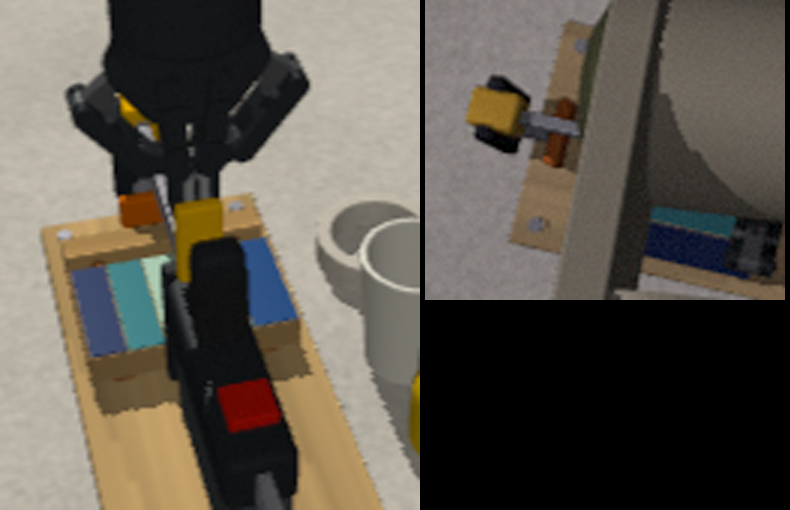

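```bash
cat >> h.py <<'E'
def jaw(d):
    im=np.array(d['pixels'])[170:260,135:215];hsv=cv2.cvtColor(im,cv2.COLOR_BGR2HSV)
    m=cv2.inRange(hsv,(18,150,70),(32,255,255));k,l,s,c=cv2.connectedComponentsWithStats(m);i=1+np.argmax(s[1:,4])
    p=ray(d,c[i][0]+135,c[i][1]+170,.099)-tab;return (p@u).round(4),s[i,4]
E
python3 - <<'E'
from h import *
for n in ('top0','t1','t5'): print(n,jaw(np.load('pics/%s.npz'%n)))
E
```

```text
top0 (np.float64(0.3113), np.int32(194))
t1 (np.float64(0.3157), np.int32(128))
t5 (np.float64(0.2933), np.int32(202))
```

Emit:
{"method": "jog_arm", "body": {"dr": [[0, 0, 0], [0, 0, 0], [0, 0, 0], [0, 0, 0], [0, 0, 0], [0, 0, 0], [0, 0, 0], [0, 0, 0], [0, 0, 0], [0, 0, 0]], "slide": [[0, 0.0032, 0], [0, 0.0032, 0], [0, 0.0032, 0], [0, 0.0032, 0], [0, 0.0032, 0], [0, 0.0032, 0], [0, 0.0032, 0], [0, 0.0032, 0], [0, 0.0032, 0], [0, 0, 0]], "gripper": [-1, -1, -1, -1, -1, -1, -1, -1, -1, -1]}}

```text
time_s: 11.55
position: [0.5632, 0.0106, 0.1401]
tool_rot: [[0.972, -0.237, 0.001], [-0.237, -0.972, 0.002], [0.0, -0.002, -1.0]]
ft_force: [1.5, 7.3, 0.6]
grip_width: -0.0001
```

```bash
python3 - <<'E'
from h import *
s=st(); print(jaw(snap('top','t6')))
E
```

```text
t 11.55 p [0.5632 0.0106 0.1401] along 0.0966 lat -0.0012 z 0.1401 F.u 7.42 F [1.47 7.28 0.55] w -0.0001
(np.float64(0.2731), np.int32(197))
```

Emit:
{"method": "jog_arm", "body": {"dr": [[0, 0, 0], [0, 0, 0], [0, 0, 0], [0, 0, 0], [0, 0, 0], [0, 0, 0], [0, 0, 0], [0, 0, 0], [0, 0, 0], [0, 0, 0]], "slide": [[0, -0.0072, 0], [0, -0.0072, 0], [0, -0.0072, 0], [0, -0.0072, 0], [0, 0, 0], [0, 0, 0], [0, 0, 0], [0, 0, 0], [0, 0, 0], [0, 0, 0]], "gripper": [-1, -1, -1, -1, -1, -1, -1, -1, -1, -1]}}

```text
time_s: 12.6
position: [0.57, 0.0376, 0.1401]
tool_rot: [[0.972, -0.237, -0.0], [-0.237, -0.972, -0.0], [0.0, 0.0, -1.0]]
ft_force: [0.1, 0.5, -0.3]
grip_width: -0.0001
```

```bash
python3 - <<'E'
from h import *
s=st();b=snap('top','t7');print(jaw(b));a=snap('side','s7')
x=cv2.resize(a['pixels'][130:300,190:330],None,fx=3,fy=3,interpolation=cv2.INTER_CUBIC)
y=cv2.resize(b['pixels'][170:270,140:260],None,fx=3,fy=3,interpolation=cv2.INTER_CUBIC)
o=np.zeros((510,790,3),np.uint8);o[:510,:420]=x;o[:300,425:785]=y;cv2.imwrite('pics/c7.png',o)
E
```

```text
t 12.6 p [0.57   0.0376 0.1401] along 0.1245 lat -0.0014 z 0.1401 F.u 0.55 F [ 0.13  0.54 -0.26] w -0.0001
(np.float64(0.2753), np.int32(194))
```

View pics/c7.png

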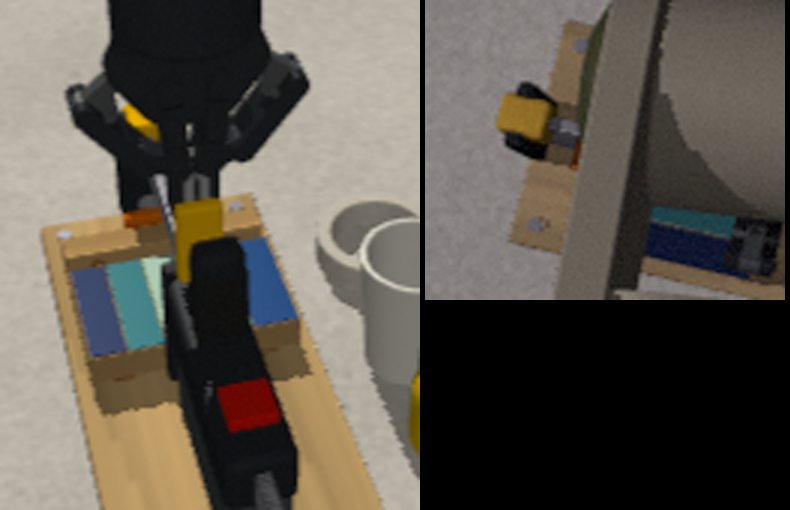

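Emit:
{"method": "jog_arm", "body": {"dr": [[0, 0, 0], [0, 0, 0], [0, 0, 0], [0, 0, 0], [0, 0, 0], [0, 0, 0], [0, 0, 0], [0, 0, 0], [0, 0, 0], [0, 0, 0]], "slide": [[0, 0.003, 0], [0, 0.003, 0], [0, 0.003, 0], [0, 0.003, 0], [0, 0.003, 0], [0, 0.003, 0], [0, 0.003, 0], [0, 0.002, 0], [0, 0, 0], [0, 0, 0]], "gripper": [-1, -1, -1, -1, -1, -1, -1, -1, -1, -1]}}

```text
time_s: 13.7
position: [0.5648, 0.0168, 0.1401]
tool_rot: [[0.972, -0.236, 0.001], [-0.236, -0.972, 0.003], [0.0, -0.003, -1.0]]
ft_force: [3.3, 10.2, 1.6]
grip_width: -0.0001
```

```bash
python3 - <<'E'
from h import *
s=st(); print(jaw(snap('top','t8')));snap('wrist','w8')
E
```

```text
t 13.7 p [0.5648 0.0168 0.1401] along 0.103 lat -0.0013 z 0.1401 F.u 10.65 F [ 3.3  10.16  1.57] w -0.0001
(np.float64(0.2622), np.int32(201))
```

View pics/w8.png

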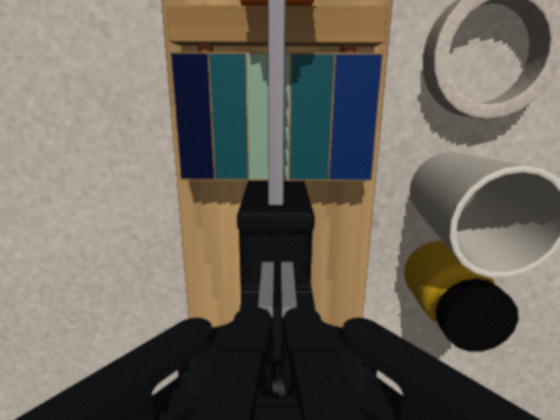

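Emit:
{"method": "jog_arm", "body": {"dr": [[0, 0, 0], [0, 0, 0], [0, 0, 0], [0, 0, 0], [0, 0, 0], [0, 0, 0], [0, 0, 0], [0, 0, 0], [0, 0, 0], [0, 0, 0]], "slide": [[0, 0.001, 0], [0, 0.001, 0], [0, 0.001, 0], [0, 0.001, 0], [0, 0.001, 0], [0, 0, 0], [0, 0, 0], [0, 0, 0], [0, 0, 0], [0, 0, 0]], "gripper": [-1, -1, -1, -1, -1, -1, -1, -1, -1, -1]}}

```text
time_s: 14.8
position: [0.5637, 0.0124, 0.1402]
tool_rot: [[0.972, -0.236, 0.001], [-0.236, -0.972, 0.004], [0.0, -0.004, -1.0]]
ft_force: [3.8, 12.6, 0.2]
grip_width: -0.0001
```

```bash
python3 - <<'E'
from h import *
s=st(); print(jaw(snap('top','t9')));d=snap('wrist','w9')
cv2.imwrite('pics/w9z.png',cv2.resize(d['pixels'][:130,150:400],None,fx=3,fy=3,interpolation=cv2.INTER_CUBIC))
E
```

```text
t 14.8 p [0.5637 0.0124 0.1402] along 0.0985 lat -0.0012 z 0.1402 F.u 13.1 F [ 3.77 12.57  0.2 ] w -0.0001
(np.float64(0.258), np.int32(196))
```

View pics/w9z.png

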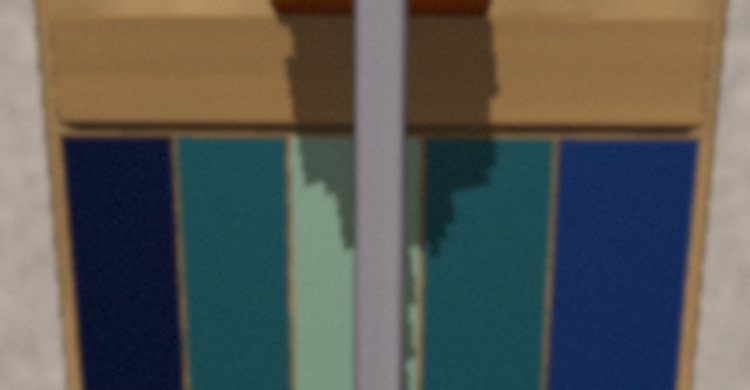

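Emit:
{"method": "jog_arm", "body": {"dr": [[0, 0, 0], [0, 0, 0], [0, 0, 0], [0, 0, 0], [0, 0, 0], [0, 0, 0], [0, 0, 0], [0, 0, 0], [0, 0, 0], [0, 0, 0]], "slide": [[0, 0.001, 0], [0, 0.001, 0], [0, 0, 0], [0, 0, 0], [0, 0, 0], [0, 0, 0], [0, 0, 0], [0, 0, 0], [0, 0, 0], [0, 0, 0]], "gripper": [-1, -1, -1, -1, -1, -1, -1, -1, -1, -1]}}

```text
time_s: 15.9
position: [0.5632, 0.0104, 0.1401]
tool_rot: [[0.972, -0.236, 0.001], [-0.236, -0.972, 0.004], [0.0, -0.004, -1.0]]
ft_force: [2.2, 13.1, -0.4]
grip_width: 0.0001
```

```bash
python3 - <<'E'
from h import *
s=st(); print(jaw(snap('top','t10')));d=snap('wrist','w10')
cv2.imwrite('pics/w10z.png',cv2.resize(d['pixels'][:130,150:400],None,fx=3,fy=3,interpolation=cv2.INTER_CUBIC))
E
```

```text
t 15.9 p [0.5632 0.0104 0.1401] along 0.0964 lat -0.0013 z 0.1401 F.u 13.24 F [ 2.18 13.09 -0.37] w 0.0001
(np.float64(0.256), np.int32(198))
```

View pics/w10z.png

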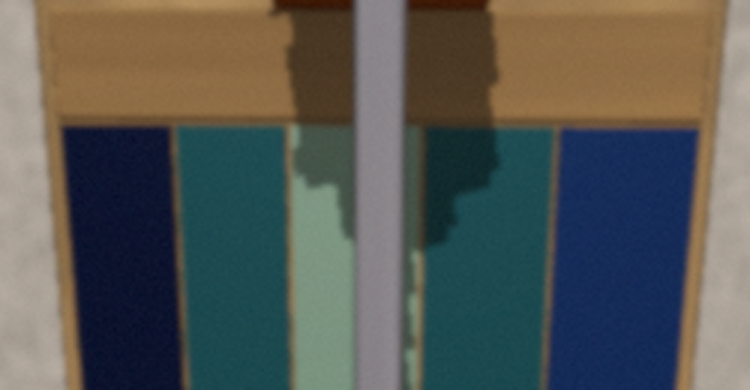

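Emit:
{"method": "jog_arm", "body": {"dr": [[0, 0, 0], [0, 0, 0], [0, 0, 0], [0, 0, 0], [0, 0, 0], [0, 0, 0], [0, 0, 0], [0, 0, 0], [0, 0, 0], [0, 0, 0]], "slide": [[0, -0.007, 0], [0, -0.007, 0], [0, -0.007, 0], [0, -0.007, 0], [0, -0.001, 0], [0, 0, 0], [0, 0, 0], [0, 0, 0], [0, 0, 0], [0, 0, 0]], "gripper": [-1, -1, -1, -1, -1, -1, -1, -1, -1, -1]}}

```text
time_s: 17.0
position: [0.5698, 0.0366, 0.14]
tool_rot: [[0.972, -0.237, -0.0], [-0.237, -0.972, -0.0], [-0.0, 0.0, -1.0]]
ft_force: [-0.2, 0.7, -0.3]
grip_width: 0.0002
```

```bash
python3 - <<'E'
from h import *
s=st(); print(jaw(snap('top','t11')))
E
```

```text
t 17.0 p [0.5698 0.0366 0.14  ] along 0.1235 lat -0.0014 z 0.14 F.u 0.65 F [-0.16  0.71 -0.3 ] w 0.0002
(np.float64(0.2576), np.int32(198))
```

Emit:
{"method": "jog_arm", "body": {"dr": [[0, 0, 0], [0, 0, 0], [0, 0, 0], [0, 0, 0], [0, 0, 0], [0, 0, 0], [0, 0, 0], [0, 0, 0], [0, 0, 0], [0, 0, 0]], "slide": [[0, 0.002, 0], [0, 0.002, 0], [0, 0.002, 0], [0, 0.002, 0], [0, 0.001, 0], [0, 0.001, 0], [0, 0.001, 0], [0, 0, 0], [0, 0, 0], [0, 0, 0]], "gripper": [-1, -1, -1, -1, -1, -1, -1, -1, -1, -1]}}

```text
time_s: 18.05
position: [0.5675, 0.0278, 0.1401]
tool_rot: [[0.972, -0.236, 0.001], [-0.236, -0.972, 0.003], [0.001, -0.004, -1.0]]
ft_force: [2.4, 12.0, 0.2]
grip_width: -0.0001
```

```bash
python3 - <<'E'
from h import *
s=st(); print(jaw(snap('top','t12')))
E
```

```text
t 18.05 p [0.5675 0.0278 0.1401] along 0.1144 lat -0.0013 z 0.1401 F.u 12.19 F [ 2.36 11.97  0.21] w -0.0001
(np.float64(0.2559), np.int32(199))
```

Emit:
{"method": "jog_arm", "body": {"dr": [[0, 0, 0], [0, 0, 0], [0, 0, 0], [0, 0, 0], [0, 0, 0], [0, 0, 0], [0, 0, 0], [0, 0, 0], [0, 0, 0], [0, 0, 0]], "slide": [[0, 0.001, 0], [0, 0.001, 0], [0, 0.0005, 0], [0, 0, 0], [0, 0, 0], [0, 0, 0], [0, 0, 0], [0, 0, 0], [0, 0, 0], [0, 0, 0]], "gripper": [-1, -1, -1, -1, -1, -1, -1, -1, -1, -1]}}

```text
time_s: 19.1
position: [0.567, 0.0257, 0.1402]
tool_rot: [[0.972, -0.236, 0.002], [-0.236, -0.972, 0.004], [0.001, -0.004, -1.0]]
ft_force: [4.0, 13.7, -0.0]
grip_width: 0.0004
```

```bash
python3 - <<'E'
from h import *
s=st(); print(jaw(snap('top','t13')))
E
```

```text
t 19.1 p [0.567  0.0257 0.1402] along 0.1122 lat -0.0013 z 0.1402 F.u 14.24 F [ 4.01 13.68 -0.02] w 0.0004
(np.float64(0.2541), np.int32(196))
```

Emit:
{"method": "jog_arm", "body": {"dr": [[0, 0, 0], [0, 0, 0], [0, 0, 0], [0, 0, 0], [0, 0, 0], [0, 0, 0], [0, 0, 0], [0, 0, 0], [0, 0, 0], [0, 0, 0]], "slide": [[0, 0.0007, 0], [0, 0, 0], [0, 0, 0], [0, -0.005, 0], [0, -0.005, 0], [0, -0.005, 0], [0, 0, 0], [0, 0, 0], [0, 0, 0], [0, 0, 0]], "gripper": [-1, -1, -1, -1, -1, -1, -1, -1, -1, -1]}}

```text
time_s: 20.15
position: [0.57, 0.0373, 0.14]
tool_rot: [[0.971, -0.237, 0.0], [-0.237, -0.971, -0.0], [0.0, 0.0, -1.0]]
ft_force: [-0.2, -0.3, -0.5]
grip_width: 0.0001
```

```bash
python3 - <<'E'
from h import *
s=st(); print(jaw(snap('top','t14')));d=snap('wrist','w14')
cv2.imwrite('pics/w14z.png',cv2.resize(d['pixels'][:200,150:400],None,fx=3,fy=3,interpolation=cv2.INTER_CUBIC))
E
```

```text
t 20.15 p [0.57   0.0373 0.14  ] along 0.1242 lat -0.0015 z 0.14 F.u -0.3 F [-0.2  -0.26 -0.53] w 0.0001
(np.float64(0.2555), np.int32(194))
```

View pics/w14z.png

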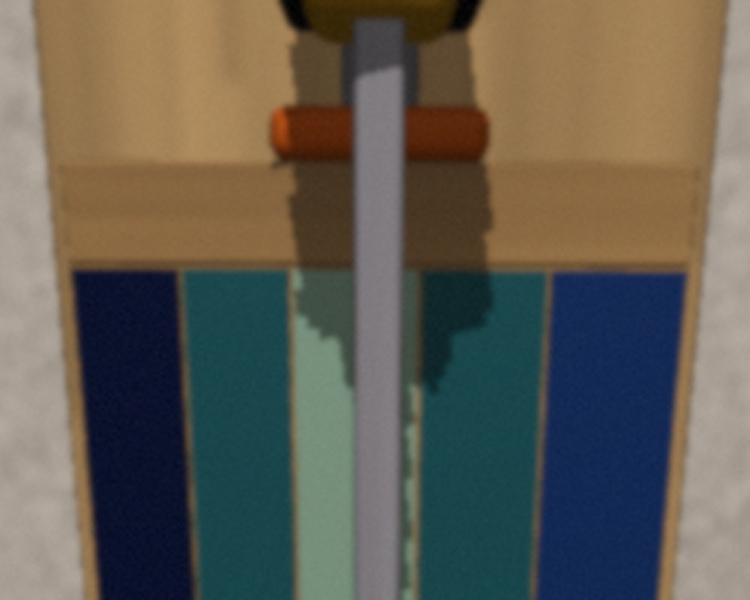

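```bash
python3 - <<'E'
from h import *
# scale: px/mm along image from rest readings (18 mm between t5,t7)
def crop(n): 
    im=np.load('pics/%s.npz'%n)['pixels'][180:235,140:205]; h=cv2.cvtColor(im,cv2.COLOR_BGR2HSV)
    m=(cv2.inRange(h,(15,120,40),(35,255,255))>0); return m, im
for n in ('t5','t7','t11','t14','t10','t12','t13'):
    m,im=crop(n); hs=cv2.cvtColor(im,cv2.COLOR_BGR2HSV)[...,1].astype(float)
    # head's top: intensity weighted centroid
    w=m*im[...,2].astype(float); 
    k,l,s,c=cv2.connectedComponentsWithStats(m.astype(np.uint8)); i=1+np.argmax(s[1:,4]); w=w*(l==i)
    ys,xs=np.mgrid[:w.shape[0],:w.shape[1]]; cx=(w*xs).sum()/w.sum();cy=(w*ys).sum()/w.sum()
    d=np.load('pics/%s.npz'%n); print(n,round((ray(d,cx+140,cy+180,.099)-tab)@u,4),s[i,4])
E
```

```text
t5 0.2929 239
t7 0.2751 232
t11 0.2576 230
t14 0.2556 215
t10 0.2558 233
t12 0.2558 234
t13 0.2539 235
```

```bash
python3 - <<'E'
from h import *
o=np.hstack([cv2.resize(np.load('pics/%s.npz'%n)['pixels'][180:235,140:205],None,fx=4,fy=4,interpolation=cv2.INTER_NEAREST) for n in ('t11','t14','t13')])
cv2.imwrite('pics/cmp.png',o)
E
```

```text
(no output)
```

View pics/cmp.png

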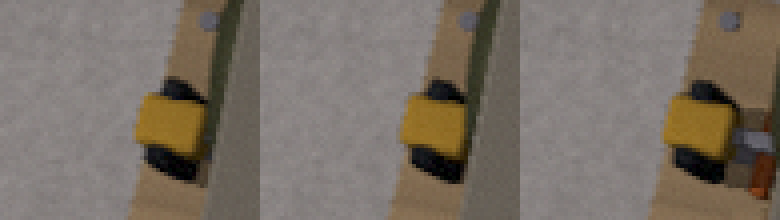

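Is it on tooth 18 or tooth 19? The arm partly hides the jaw, so I'll probe the load with a short partial pull of under one tooth.

Emit:
{"method": "jog_arm", "body": {"dr": [[0, 0, 0], [0, 0, 0], [0, 0, 0], [0, 0, 0], [0, 0, 0], [0, 0, 0], [0, 0, 0], [0, 0, 0], [0, 0, 0], [0, 0, 0]], "slide": [[0, 0.002, 0], [0, 0.002, 0], [0, 0.002, 0], [0, 0.001, 0], [0, 0.001, 0], [0, 0.001, 0], [0, 0.0005, 0], [0, 0, 0], [0, 0, 0], [0, 0, 0]], "gripper": [-1, -1, -1, -1, -1, -1, -1, -1, -1, -1]}}

```text
time_s: 21.25
position: [0.568, 0.0296, 0.1401]
tool_rot: [[0.972, -0.236, 0.001], [-0.236, -0.972, 0.002], [0.0, -0.003, -1.0]]
ft_force: [3.2, 10.3, -0.1]
grip_width: -0.0001
```

```bash
python3 - <<'E'
from h import *
s=st(); print(jaw(snap('top','t15')))
E
```

```text
t 21.25 p [0.568  0.0296 0.1401] along 0.1163 lat -0.0013 z 0.1401 F.u 10.72 F [ 3.2  10.26 -0.13] w -0.0001
(np.float64(0.2544), np.int32(197))
```

The unoccluded reading is 0.2544, which is tooth 19 at about 57 mm, with a push of about 9 N. Now I'll let go, hold, and lift clear.

Emit:
{"method": "jog_arm", "body": {"dr": [[0, 0, 0], [0, 0, 0], [0, 0, 0], [0, 0, 0], [0, 0, 0], [0, 0, 0], [0, 0, 0], [0, 0, 0], [0, 0, 0], [0, 0, 0]], "slide": [[0, -0.006, 0], [0, -0.006, 0], [0, -0.003, 0], [0, 0, 0], [0, 0, 0], [0, 0, -0.014], [0, 0, -0.014], [0, 0, -0.014], [0, 0, -0.014], [0, 0, 0]], "gripper": [-1, -1, -1, -1, -1, -1, -1, -1, -1, -1]}}

```text
time_s: 22.3
position: [0.5719, 0.0426, 0.1977]
tool_rot: [[0.972, -0.237, 0.003], [-0.237, -0.972, -0.001], [0.004, -0.0, -1.0]]
ft_force: [-0.1, 0.1, 0.2]
grip_width: -0.0001
```

```bash
python3 - <<'E'
from h import *
s=st(G(-.001,.195,-.001)); print(jaw(snap('top','t16')));d=snap('wrist','w16')
E
```

```text
t 22.3 p [0.5719 0.0426 0.1977] along 0.1297 lat -0.0021 z 0.1977 F.u 0.07 F [-0.08  0.09  0.17] w -0.0001
tool slide to goal [-0.001   0.1307  0.0027] y.u -0.9999998512008754 yaw err 0.03
(np.float64(0.2676), np.int32(14))
```

View pics/w16.png

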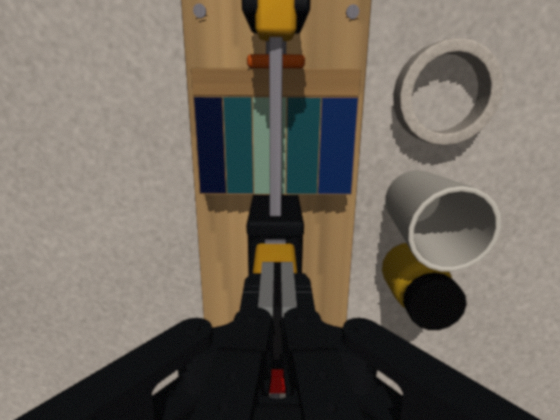

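Emit:
{"method": "jog_arm", "body": {"dr": [[0, 0, 0], [0, 0, 0], [0, 0, 0], [0, 0, 0], [0, 0, 0], [0, 0, 0], [0, 0, 0], [0, 0, 0], [0, 0, 0], [0, 0, 0]], "slide": [[0, 0.014, 0], [0, 0.014, 0], [0, 0.014, 0], [0, 0.014, 0], [0, 0.015, 0], [0, 0.015, 0], [0, 0.015, 0], [0, 0.015, 0], [0, 0.015, 0], [0, 0, 0]], "gripper": [-1, -1, -1, -1, -1, -1, -1, -1, -1, -1]}}

```text
time_s: 23.4
position: [0.54, -0.0862, 0.196]
tool_rot: [[0.971, -0.239, -0.0], [-0.239, -0.971, -0.0], [0.0, 0.0, -1.0]]
ft_force: [-0.3, 0.4, 0.3]
grip_width: 0.0002
```

Emit:
{"method": "jog_arm", "body": {"dr": [[0, 0, 0], [0, 0, 0], [0, 0, 0], [0, 0, 0], [0, 0, 0], [0, 0, 0], [0, 0, 0], [0, 0, 0], [0, 0, 0], [0, 0, 0]], "slide": [[0, 0, 0.01], [0, 0, 0.01], [0, 0, 0.01], [0, 0, 0.01], [0, 0, 0.01], [0, 0, 0.01], [0, 0, 0.0025], [0, 0, 0], [0, 0, 0], [0, 0, 0]], "gripper": [-1, -1, -1, -1, -1, -1, -1, -1, -1, -1]}}

```text
time_s: 24.4
position: [0.5405, -0.0845, 0.134]
tool_rot: [[0.972, -0.237, 0.001], [-0.237, -0.972, -0.0], [0.001, 0.0, -1.0]]
ft_force: [0.6, 0.2, 0.0]
grip_width: 0.0001
```

```bash
python3 - <<'E'
from h import *
s=st(G(-.001,.125,-.001));b=snap('top','t17');print(jaw(b));a=snap('side','s17')
x=cv2.resize(a['pixels'][130:300,190:330],None,fx=3,fy=3,interpolation=cv2.INTER_CUBIC)
y=cv2.resize(b['pixels'][170:270,140:260],None,fx=3,fy=3,interpolation=cv2.INTER_CUBIC)
o=np.zeros((510,790,3),np.uint8);o[:510,:420]=x;o[:300,425:785]=y;cv2.imwrite('pics/c17.png',o)
E
```

```text
t 24.4 p [ 0.5405 -0.0845  0.134 ] along -0.0011 lat -0.0016 z 0.134 F.u 0.33 F [0.63 0.19 0.02] w 0.0001
tool slide to goal [-0.0006 -0.0001  0.009 ] y.u -0.9999999658666843 yaw err 0.01
(np.float64(0.2552), np.int32(201))
```

View pics/c17.png

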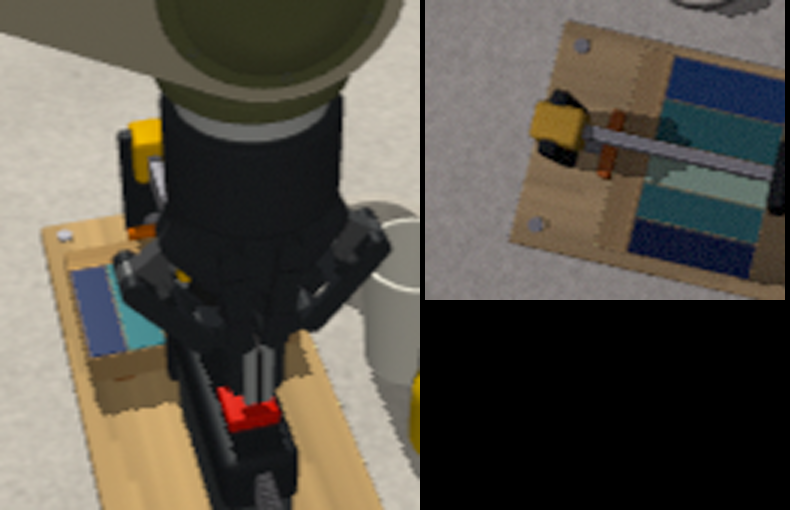

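Emit:
{"method": "jog_arm", "body": {"dr": [[0, 0, 0], [0, 0, 0], [0, 0, 0], [0, 0, 0], [0, 0, 0], [0, 0, 0], [0, 0, 0], [0, 0, 0], [0, 0, 0], [0, 0, 0]], "slide": [[0, 0, 0.004], [0, 0, 0.004], [0, 0, 0.004], [0, 0, 0.0035], [0, 0, 0], [0, 0, 0], [0, 0, 0], [0, 0, 0], [0, 0, 0], [0, 0, 0]], "gripper": [-1, -1, -1, -1, -1, -1, -1, -1, -1, -1]}}

```text
time_s: 25.5
position: [0.5403, -0.0844, 0.1181]
tool_rot: [[0.972, -0.237, 0.0], [-0.237, -0.972, -0.0], [0.0, 0.0, -1.0]]
ft_force: [1.1, -0.1, 2.3]
grip_width: 0.0001
```

```bash
python3 - <<'E'
from h import *
s=st();print(jaw(snap('top','t18')))
E
```

```text
t 25.5 p [ 0.5403 -0.0844  0.1181] along -0.0011 lat -0.0014 z 0.1181 F.u 0.17 F [ 1.06 -0.09  2.28] w 0.0001
(np.float64(0.3195), np.int32(198))
```

Emit:
{"method": "jog_arm", "body": {"dr": [[0, 0, 0], [0, 0, 0], [0, 0, 0], [0, 0, 0], [0, 0, 0], [0, 0, 0], [0, 0, 0], [0, 0, 0], [0, 0, 0], [0, 0, 0]], "slide": [[0, 0, 0], [0, 0, 0], [0, 0, 0], [0, 0, 0], [0, 0, 0], [0, 0, 0], [0, 0, 0], [0, 0, 0], [0, 0, 0], [0, 0, 0]], "gripper": [-1, -1, -1, -1, -1, -1, -1, -1, -1, -1]}}

```text
time_s: 26.55
position: [0.5403, -0.0844, 0.118]
tool_rot: [[0.972, -0.237, 0.0], [-0.237, -0.972, -0.0], [0.0, 0.0, -1.0]]
ft_force: [-1.0, 0.8, 2.1]
grip_width: -0.0002
```

```bash
python3 - <<'E'
from h import *
s=st();b=snap('top','t19');print(jaw(b))
o=np.hstack([cv2.resize(x[170:270,130:250],None,fx=3.2,fy=3.2,interpolation=cv2.INTER_CUBIC) for x in (np.load('pics/top0.npz')['pixels'],b['pixels'])])
cv2.imwrite('pics/c19.png',o)
E
```

```text
t 26.55 p [ 0.5403 -0.0844  0.118 ] along -0.0011 lat -0.0014 z 0.118 F.u 0.59 F [-0.98  0.84  2.08] w -0.0002
(np.float64(0.3196), np.int32(197))
```

View pics/c19.png

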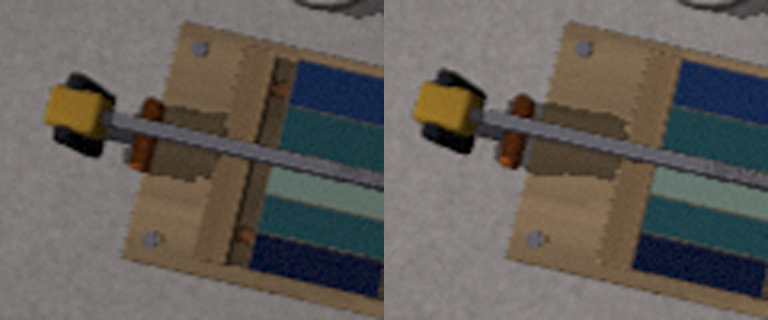

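The jaw has run further back than its starting position, so it began about 3 teeth in. It is now still, and the strip is home. I'll release the tab and retreat straight up.

Emit:
{"method": "jog_arm", "body": {"dr": [[0, 0, 0], [0, 0, 0], [0, 0, 0], [0, 0, 0], [0, 0, 0], [0, 0, 0], [0, 0, 0], [0, 0, 0], [0, 0, 0], [0, 0, 0]], "slide": [[0, 0, -0.005], [0, 0, -0.01], [0, 0, -0.015], [0, 0, -0.015], [0, 0, -0.015], [0, 0, -0.015], [0, 0, -0.015], [0, 0, -0.015], [0, 0, 0], [0, 0, 0]], "gripper": [-1, -1, -1, -1, -1, -1, -1, -1, -1, -1]}}

```text
time_s: 27.6
position: [0.54, -0.0842, 0.2229]
tool_rot: [[0.972, -0.237, -0.0], [-0.237, -0.972, 0.0], [-0.0, -0.0, -1.0]]
ft_force: [0.4, 0.2, 0.4]
grip_width: 0.0
```

```bash
python3 - <<'E'
from h import *
s=st();b=snap('top','t20');print(jaw(b));a=snap('side','s20');w=snap('wrist','w20')
x=cv2.resize(a['pixels'][130:300,190:330],None,fx=3,fy=3,interpolation=cv2.INTER_CUBIC)
y=cv2.resize(b['pixels'][130:270,140:260],None,fx=3,fy=3,interpolation=cv2.INTER_CUBIC)
o=np.zeros((510,790,3),np.uint8);o[:510,:420]=x;o[:420,425:785]=y;cv2.imwrite('pics/c20.png',o)
E
```

```text
t 27.6 p [ 0.54   -0.0842  0.2229] along -0.001 lat -0.001 z 0.2229 F.u 0.25 F [0.35 0.18 0.4 ] w 0.0
(np.float64(0.3195), np.int32(196))
```

View pics/c20.png

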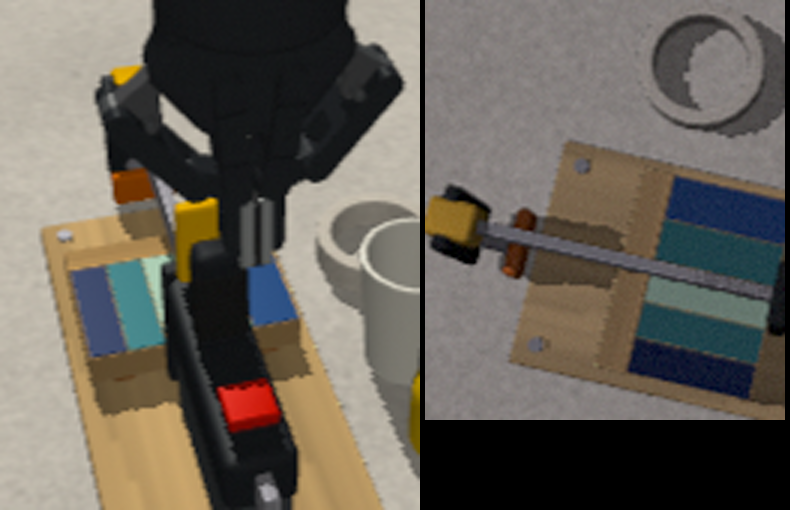

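View pics/w20.png

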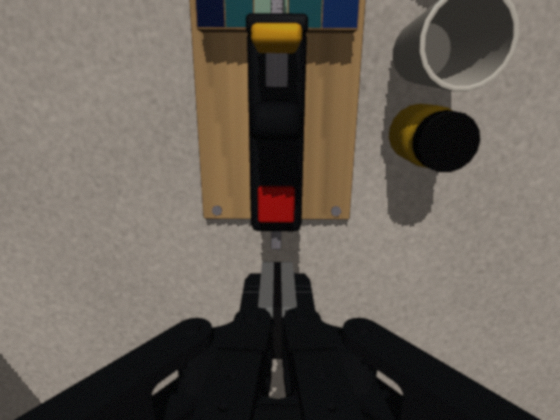

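```bash
python3 - <<'E'
from h import *
print(env.close_job()); st()
E
```

```text
the job is handed in; nothing more can be done
None
the job is handed in; nothing more can be done
```

I pulled the trigger with the shut fingers in four strokes, three of about six teeth and a last one of a single tooth. That pushed the strip home. I let go of the trigger, pressed the red tab for about 1.5 s until the jaw had run back open, then lifted clear. I handed the job in at about 28 s of the 70 s, and it reported no verdict.

**Last checks:**
- **Strip:** no gap to the panel shows in the top view.
- **Jaw:** it stopped moving while the tab was still held, and its position did not change after I let the tab up.
- **Trigger and tab:** both look at rest in the pictures.
- **Robot:** it is clear of everything, with the wrist force near zero.
- **Jar, tape roll and cup:** I saw no sign that they moved. I only looked at them in the pictures and did not measure them.

**Checks that were uncertain or disagreed:**
- **Grip force:** I could not measure it directly. From the trigger force (14.2 N at last reading, peak slightly higher) I put it at about 8 to 9 N held and under about 11 N at the peak.
- **Last tooth:** one jaw reading fell between two teeth because the arm partly hid the jaw. A short partial pull gave a clear view and showed it had caught on the tighter tooth.
- **Jaw start position:** the jaw ended about 8 mm further back than where I first saw it, so it had started about three teeth in rather than fully open.
- **First touch on the trigger:** it gave an odd upward force of about 3.5 N, so I backed off, raised the tool 12 mm and tried again.

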